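# Put the mixed-up reference castings back on their own pads

## Robot

A 6-joint arm with a two-finger parallel gripper is mounted at the origin on the work surface. World frame = base frame: x ahead of the robot, y to its left, z up, the work surface at z = 0. Lengths are in m, angles in degrees, forces in N, time in s.
With the tool pointing down it reaches from about 0.25 to 0.725 m from the base axis. Payload 9.7 kg.
Tool frame: the origin (TCP) lies on the centre line of the jaws, within the pads' length; the fingertips stand 17 mm ahead of it and the grasp point (between the pads) lies 2 mm behind it (bot.tip_extent is the distance from the TCP to the fingertips, in m); z points along the fingers, y is the line along which they close (so a half turn about z gives the same grasp; the last joint's range is limited). The gripper opens to 85 mm and grips with 20 to 120 N. Pads are 22 mm wide; open, the fingers measure 114 mm over their backs; the gripper's body (76 mm by 85 mm) begins 54 mm behind the grasp point. The pads swing forward as they close: fully open they stand 13 mm farther back than shut.
Start: joints at [68.411, 4.979, 10.078, 95.1, 0, 90], TCP at [0.202, 0.511, 0.248] pointing down, gripper open.
Joint ranges: [-179.16, 179.16], [-48.56, 103.87], [-65.8, 70.77], [-126.05, 130.52], [-82.76, 87.17], [-180, 180]. Speed limits (degrees/s): [127.2, 127.2, 147.25, 180, 180, 180].

## Interface

Orientations are given as [roll, pitch, yaw] about the fixed x, y, z axes, in that order (R = Rz(yaw) Ry(pitch) Rx(roll)).
In Python, from workcell import bot gives the robot as it stands.
- The arm moves only by the tool carry_out, never from a script. Its argument "moves" is text: rows parted by semicolons, each of 7 numbers parted by spaces: the shift along the tool's x, y, z in mm, then the turn, a rotation vector about the tool's x, y, z in degrees, then the finger opening in mm, from 0 to 85.4. A call has 1 to 20 rows; each row is the pose to reach, as a shift and turn from the pose commanded when the call began, along the tool's axes at that moment; what a row does not reach only later rows make up. A row lasts 1/10 s, in which the tool goes at most 50 mm and 8.59 degrees, less where a joint would pass 70% of its speed; a pose out of reach is approached as far as the arm can. A call with a gripper value outside its range is refused whole. The fingers move at their own pace and stop on an object; "force" is the grip in N (left out, the last holds). Time passes only in rows, so rows that repeat a pose let the fingers close. It gives the time, the measured TCP pose, the force, the opening and the grip force at its end, in the units of the state.
- bot.get_obs(): the state, without advancing time (a new reading comes with each control period).
- bot.camera(name): name is "scene" or "top" or "wrist"; returns a dict with "img" (384x512x3 uint8, red, green, blue), "mtx" (3x3 intrinsics, pixels), "position" and "orientation" of the camera in the world; the wrist camera has in their place "mount" (4x4, takes a point from camera to tool coordinates, whose origin is the TCP and whose axes are the flange's). Camera axes: x right, y up, looking along -z (the intrinsics and any distortion apply to the point x, -y, -z); pixel columns grow to the right and rows downward; lengths in m; the calibration is good to about 2 mm. A picture is of the moment at which its call begins: read the wrist's pose just before it. There is no depth.
- bot.job_done(): hands the job in; it is judged then, once.
The state is a dict: "time": time; "q": joint angles; "qd": joint speeds; "joint_efforts": joint torques, N m; "ee_pos": TCP position; "tcp_rot": TCP orientation; "wrist_force": force on the tool from outside, world axes, zero at the start; "torque": the same for the moment, N m; "opening": finger opening in m; "grasp_force": force on a finger pad.
Only numpy, scipy, OpenCV 4.12 (cv2) and the standard library are available. Lean on these libraries where they do the work, as an engineer would, in place of code of your own. Each camera call takes 0.05 s, during which the arm holds its last target. There are 200 camera calls.

## Task

The four reference castings on the sample board have been put back on each other's places. Move each one onto the black pad cut to the shape of its flange, centred and turned to match so that an even black border shows all round, using the empty grey mat as the free spot on the way. Set them down upright, without dropping or tipping any, and leave the jar beside the mat where it is.

Things in the scene. Friction and masses are not known exactly. Their poses are not given: they have to be found in the camera images.
- casting_round_mid (a point): Loose bare-aluminium flange casting, round flange, 84 mm across, with six small bolt holes. Flange 12 mm thick; on its middle an upright round hub, 44 mm in diameter with a 33 mm bore; 66 mm high in all, about 0.4 kg. Point: on the hub's axis, 33 mm above the underside (half-way up); z up. Grasp by the hub, above the flange.
- casting_square_mid (a point): Loose bare-aluminium flange casting, square flange, 76 x 76 mm, with four bolt holes; sides along the body's x and y. Flange 12 mm thick; on its middle an upright round hub, 44 mm in diameter with a 33 mm bore; 66 mm high in all, about 0.4 kg. Point: on the hub's axis, 33 mm above the underside (half-way up); z up. Grasp by the hub, above the flange.
- casting_oval_mid (a point): Loose bare-aluminium flange casting, two-bolt flange: a long pointed oval (rhombus with rounded ends), 104 mm long along its x, 66 mm wide along its y, one bolt hole at each end. Flange 12 mm thick; on its middle an upright round hub, 44 mm in diameter with a 33 mm bore; 66 mm high in all, about 0.4 kg. Point: on the hub's axis, 33 mm above the underside (half-way up); z up. Grasp by the hub, above the flange.
- casting_rect_mid (a point): Loose bare-aluminium flange casting, oblong rectangular flange, 100 mm along its x, 60 mm along its y, with four bolt holes. Flange 12 mm thick; on its middle an upright round hub, 44 mm in diameter with a 33 mm bore; 66 mm high in all, about 0.4 kg. Point: on the hub's axis, 33 mm above the underside (half-way up); z up. Grasp by the hub, above the flange.
- pad_round: Fixed black rubber pad, round, 102 mm across: the shape of the round flange, 9 mm larger all round; 3 mm thick, glued on the plywood sample board (300 x 300 x 10 mm, four pads at 150 mm pitch). Origin: centre of the pad's underside, so its top is 3 mm higher, 13 mm above the bench; z up. Each pad carries a casting of another shape at the start.
- pad_square: Fixed black rubber pad, square, 94 x 94 mm, sides along x and y: the shape of the square flange, 9 mm larger all round; 3 mm thick, glued on the plywood sample board (300 x 300 x 10 mm, four pads at 150 mm pitch). Origin: centre of the pad's underside, so its top is 3 mm higher, 13 mm above the bench; z up. Each pad carries a casting of another shape at the start.
- pad_oval: Fixed black rubber pad, pointed oval (rhombus with rounded ends), 122 mm along x, 84 mm along y: the shape of the pointed-oval flange, 9 mm larger all round; 3 mm thick, glued on the plywood sample board (300 x 300 x 10 mm, four pads at 150 mm pitch). Origin: centre of the pad's underside, so its top is 3 mm higher, 13 mm above the bench; z up. Each pad carries a casting of another shape at the start.
- pad_rect: Fixed black rubber pad, oblong rectangle, 118 mm along x, 78 mm along y: the shape of the oblong flange, 9 mm larger all round; 3 mm thick, glued on the plywood sample board (300 x 300 x 10 mm, four pads at 150 mm pitch). Origin: centre of the pad's underside, so its top is 3 mm higher, 13 mm above the bench; z up. Each pad carries a casting of another shape at the start.
- mat: Fixed flat grey mat lying on the yellow bench beside the board, 130 mm along x, 110 mm along y, 3 mm thick, empty at the start: the free spot. Origin: centre of its underside.
- jar_mid (a point): Bystander: white paste jar with a black lid standing on the bench just beyond the mat, 58 mm across, 55 mm high; point at its centre, half-way up.

How it is judged:
By the outcome, as a careful person would: the job done as asked, in the order asked, and still so for the second after the job is handed in, with the robot touching nothing.
It also fails if it takes over 131 s, if anything falls off the work surface, if the arm or the gripper's body presses on something with over 40 N, if the wrist force passes 120 N, or if a joint passes its speed limit or range.

## Working session

There is one attempt and no reset: what is moved stays moved. The work goes in short steps, Python scripts to look and compute and a tool call to move; the robot and the scene stay as the last step left them, time stands still between calls to the robot, and variables do not carry over. Pictures are saved under pics/ and viewed, at most 14 in all, crops included, and the job is handed in when it is done.

Besides the shell and the picture viewer there is one more tool, called after ">>>" in YAML: its name, and indented under it one key for each argument. carry_out: Moves the arm, as the interface text tells. Its arguments: {"type":"object","properties":{"moves":{"type":"string"},"force":{"type":"number"}},"required":["moves"]}

```bash
ls; mkdir -p pics; python3 - <<'E'
from workcell import bot
import cv2,numpy as np
o=bot.get_obs();print({k:np.round(v,4) for k,v in o.items()})
for n in ("top","scene"):
    c=bot.camera(n);cv2.imwrite(f"pics/{n}0.png",c["img"][:,:,::-1]);np.savez(f"{n}0.npz",**c)
    print(n,{k:v for k,v in c.items() if k!="img"})
c=bot.camera("wrist");print({k:v for k,v in c.items() if k!="img"})
E
```

```text
pics
{'time': np.float64(0.0), 'q': array([ 6.84122e+01,  5.01070e+00,  1.00338e+01,  9.50977e+01,
       -1.10000e-03,  8.99998e+01]), 'qd': array([ 0.0098,  0.07  , -0.0588,  0.0923,  0.0033,  0.008 ]), 'joint_efforts': array([ 1.10000e-03, -5.20386e+01,  4.64806e+01,  1.61000e-02,
        1.00000e-04, -0.00000e+00]), 'ee_pos': array([0.2023, 0.5112, 0.2476]), 'tcp_rot': array([-1.799255e+02,  1.100000e-03,  1.584125e+02]), 'wrist_force': array([-1.0463,  0.3143,  0.3189]), 'torque': array([ 0.0104,  0.0711, -0.013 ]), 'grasp_force': np.float64(0.0), 'opening': np.float64(0.0852)}
top {'mtx': array([[372.04499795,   0.        , 255.01508245],
       [  0.        , 372.04499795, 192.02517505],
       [  0.        ,   0.        ,   1.        ]]), 'position': array([ 0.46710597, -0.03924762,  0.77401789]), 'orientation': array([  7.86791939,   2.12855446, -88.70461917])}
scene {'mtx': array([[479.42563693,   0.        , 249.19744714],
       [  0.        , 479.42563693, 193.93490909],
       [  0.        ,   0.        ,   1.        ]]), 'position': array([ 0.97274628, -0.61924891,  0.52660486]), 'orientation': array([57.6577663 ,  1.1083844 , 34.28172552])}
{'mtx': array([[292.36180959,   0.        , 254.30549355],
       [  0.        , 292.36180959, 190.90388896],
       [  0.        ,   0.        ,   1.        ]]), 'mount': array([[-1.84187467e-04,  9.63353547e-01,  2.68234803e-01,
         6.74039477e-02],
       [ 9.99999856e-01,  4.21401204e-05,  5.35320565e-04,
        -1.47395999e-03],
       [ 5.04399518e-04,  2.68234863e-01, -9.63353416e-01,
        -1.26337235e-01],
       [ 0.00000000e+00,  0.00000000e+00,  0.00000000e+00,
         1.00000000e+00]])}
```

View pics/top0.png

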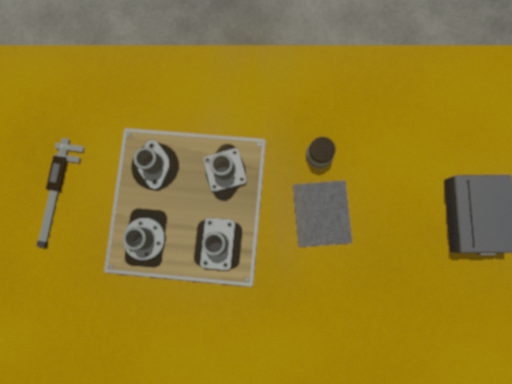

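View pics/scene0.png

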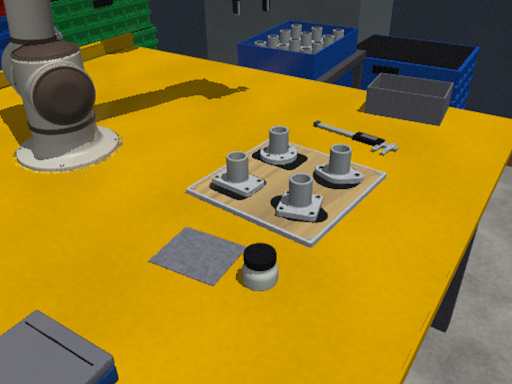

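The top view shows four castings on the board. The oval casting's hub is at about (146,157) on the round pad, and the square casting's at (222,163) on the oval pad. The round casting's hub is at (138,238) on the oblong pad, and the oblong casting's at (215,243) on the square pad. The mat is centred near (322,214) with the jar at (320,153). The scene view agrees with this layout.

```bash
cat > h.py <<'E'
import numpy as np,cv2
from scipy.spatial.transform import Rotation as R
from workcell import bot
def grab(n,save=None):
    o=bot.get_obs() if n=="wrist" else None
    c=bot.camera(n); c=dict(c)
    if n=="wrist":
        T=np.eye(4);T[:3,:3]=R.from_euler("xyz",o["tcp_rot"],degrees=True).as_matrix();T[:3,3]=o["ee_pos"]
        T=T@c["mount"];c["Rm"]=T[:3,:3];c["position"]=T[:3,3]
    else: c["Rm"]=R.from_euler("xyz",c["orientation"],degrees=True).as_matrix()
    if save: cv2.imwrite(f"pics/{save}.png",c["img"][:,:,::-1]);np.savez(save+".npz",**c)
    return c
def load(f):
    c=dict(np.load(f+".npz"))
    if "Rm" not in c:c["Rm"]=R.from_euler("xyz",c["orientation"],degrees=True).as_matrix()
    return c
def ray(c,p,z):
    p=np.atleast_2d(np.asarray(p,float));K=c["mtx"]
    d=np.c_[(p[:,0]-K[0,2])/K[0,0],-(p[:,1]-K[1,2])/K[1,1],-np.ones(len(p))]@c["Rm"].T
    return c["position"]+d*((z-c["position"][2])/d[:,2])[:,None]
def proj(c,P):
    v=(np.atleast_2d(P)-c["position"])@c["Rm"];K=c["mtx"]
    return np.c_[K[0,2]+K[0,0]*v[:,0]/-v[:,2],K[1,2]-K[1,1]*v[:,1]/-v[:,2]]
E
python3 - <<'E'
from h import *
c=load("top0")
b=ray(c,[(125,129),(265,139),(252,284),(106,271)],.01)
print("board",b.round(3),np.linalg.norm(b-np.roll(b,-1,0),axis=1).round(3),b.mean(0).round(3))
print("mat",ray(c,[(293,184),(346,181),(352,243),(298,247)],.003).round(3))
print("hubs tops",ray(c,[(146,157),(222,162),(137,238),(213,242)],.079).round(3))
print("jar",ray(c,[(320,145)],.055).round(3))
E
```

```text
board [[ 0.704  0.275  0.01 ]
 [ 0.686 -0.027  0.01 ]
 [ 0.386 -0.007  0.01 ]
 [ 0.404  0.293  0.01 ]] [0.302 0.301 0.3   0.301] [0.545 0.133 0.01 ]
mat [[ 0.591 -0.087  0.003]
 [ 0.6   -0.197  0.003]
 [ 0.472 -0.208  0.003]
 [ 0.461 -0.099  0.003]]
hubs tops [[0.627 0.201 0.079]
 [0.62  0.053 0.079]
 [0.472 0.208 0.079]
 [0.467 0.065 0.079]]
jar [[ 0.662 -0.137  0.055]]
```

>>> carry_out:
  moves: "-150 -60 -5 0 0 22 85; -300 -130 -10 0 0 44 85; -380 -160 -12 0 0 56 85; -444 -191 -12 0 0 68.4 85; -444 -191 -12 0 0 68.4 85; -444 -191 -12 0 0 68.4 85; -444 -191 -12 0 0 68.4 85; -444 -191 -12 0 0 68.4 85; -444 -191 -12 0 0 68.4 85; -444 -191 -12 0 0 68.4 85; -444 -191 -12 0 0 68.4 85; -444 -191 -12 0 0 68.4 85; -444 -191 -12 0 0 68.4 85; -444 -191 -12 0 0 68.4 85; -444 -191 -12 0 0 68.4 85; -444 -191 -12 0 0 68.4 85; -444 -191 -12 0 0 68.4 85"

```text
time: 1.85
ee_pos: [0.5447, 0.1708, 0.2604]
tcp_rot: [180.0, -0.0, 90.1]
wrist_force: [0.5, 0.2, -1.0]
opening: 0.0853
grasp_force: 0.0
```

```bash
python3 - <<'E'
from h import *
o=bot.get_obs();print(o["time"],o["ee_pos"],o["tcp_rot"],o["q"])
c=grab("wrist","w1")
print(proj(c,[(.704,.275,.01),(.386,-.007,.01)]))
cv2.imwrite("pics/w1b.png",cv2.resize(c["img"][:,:,::-1],(800,600),interpolation=cv2.INTER_CUBIC))
E
```

```text
1.85 [0.54469928 0.17083459 0.26044053] [ 1.79988224e+02 -5.37627627e-03  9.00516533e+01] [1.74122839e+01 8.18714334e+00 1.49476749e+01 9.67476877e+01
 1.61754161e-03 1.07360631e+02]
[[386.55835574  76.89110945]
 [146.09763608 282.15659462]]
```

View pics/w1b.png

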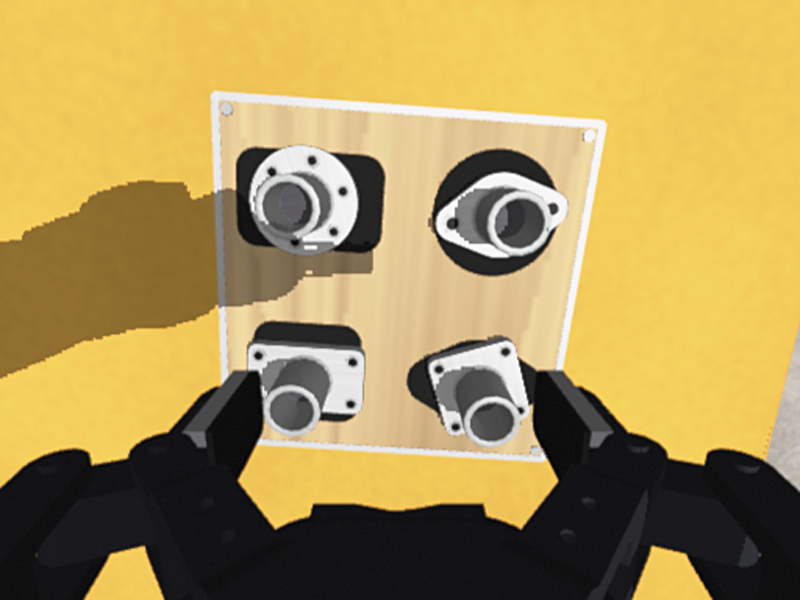

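The castings and pads match the top-view reading, and the board corner at (386,78) in raw pixels is within 1 px of prediction. Next I'll refine the bolt-hole centroids and board corners.

```bash
cat >> h.py <<'E'
def hole(g,p,r=9,s=4):
    """centroid of the dark bolt hole nearest p (raw px)"""
    x0,y0=int(p[0])-r,int(p[1])-r
    w=cv2.resize(g[y0:y0+2*r,x0:x0+2*r],None,fx=s,fy=s,interpolation=cv2.INTER_CUBIC).astype(float)
    c=np.array([(p[0]-x0+.5)*s,(p[1]-y0+.5)*s]);yy,xx=np.indices(w.shape)
    near=(np.hypot(xx-c[0],yy-c[1])<4*s)
    wt=np.clip(150-w,0,None)*near
    return np.array([(wt*xx).sum()/wt.sum()+.5,(wt*yy).sum()/wt.sum()+.5])/s-.5+np.array([x0,y0])
E
python3 - <<'E'
from h import *
c=load("w1");g=cv2.cvtColor(c["img"],cv2.COLOR_RGB2GRAY);s=1.5625
H={"rect":[(258,355),(353,362),(350,404)],"square":[(437,370),(505,352),(455,427)],"oval":[(453,224),(553,209)],"round":[(312,160),(295,242),(272,171),(333,232),(343,191)]}
for k,v in H.items():
    q=[hole(g,np.array(p)/s) for p in v];w=ray(c,q,.025)
    print(k,(np.array(q)*s).round(1).tolist(),(w[:,:2]*1000).round(1).tolist())
print("mid",)
# hub tops
print("hubs",ray(c,np.array([(287,205),(519,219),(293,409),(491,420)])/s,.079).round(4))
b=ray(c,np.array([(213,93),(605,122),(543,460),(222,441)])/s,.01);print("board",b.round(4),np.linalg.norm(b-np.roll(b,-1,0),axis=1))
print("pad rect",ray(c,np.array([(237,148),(384,157),(381,252),(237,245)])/s,.013).round(4))
E
```

```text
rect [[257.6, 355.1], [351.9, 361.7], [349.9, 403.7]] [[425.5, 85.9], [505.7, 79.9], [502.9, 40.1]]
square [[438.2, 368.7], [504.8, 351.1], [454.9, 426.4]] [[579.7, 73.5], [635.9, 89.7], [596.0, 17.7]]
oval [[453.1, 223.3], [552.8, 208.1]] [[588.3, 197.5], [665.6, 209.3]]
round [[311.3, 159.8], [294.7, 242.1], [271.2, 171.4], [332.8, 231.1], [342.1, 190.8]] [[479.2, 245.2], [462.9, 182.5], [448.2, 236.7], [493.6, 191.3], [501.9, 222.3]]
mid
hubs [[0.4715 0.2154 0.079 ]
 [0.6257 0.2063 0.079 ]
 [0.4663 0.065  0.079 ]
 [0.6154 0.0559 0.079 ]]
board [[ 0.4041  0.2941  0.01  ]
 [ 0.7049  0.2737  0.01  ]
 [ 0.6831 -0.0273  0.01  ]
 [ 0.3801 -0.0071  0.01  ]] [0.3014954  0.30180088 0.30363392 0.30224668]
pad rect [[0.4197 0.2542 0.013 ]
 [0.534  0.2476 0.013 ]
 [0.531  0.1726 0.013 ]
 [0.4126 0.1783 0.013 ]]
```

Round casting goes to the mat first, since its yaw is free. Then oblong, square, oval, and finally round.

>>> carry_out:
  moves: "20 -35 40 0 0 0 85; 43 -74 80 0 0 0 85; 43 -74 120 0 0 0 85; 43 -74 155 0 0 0 85; 43 -74 180 0 0 0 85; 43 -74 197 0 0 0 85; 43 -74 207 0 0 0 85; 43 -74 207 0 0 0 85; 43 -74 207 0 0 0 60; 43 -74 207 0 0 0 40; 43 -74 207 0 0 0 20; 43 -74 207 0 0 0 20; 43 -74 207 0 0 0 20; 43 -74 207 0 0 0 20; 43 -74 207 0 0 0 20; 43 -74 207 0 0 0 20; 43 -74 207 0 0 0 20"
  force: 50

```text
time: 3.6
ee_pos: [0.4715, 0.2136, 0.0546]
tcp_rot: [179.9, -0.0, 90.0]
wrist_force: [-1.5, -0.8, 4.5]
opening: 0.0436
grasp_force: 50.9
```

>>> carry_out:
  moves: "0 0 -5 0 0 0 20; 0 0 -20 0 0 0 20; 0 0 -45 0 0 0 20; 0 0 -75 0 0 0 20; -5 1 -95 0 0 0 20; -20 3 -105 0 0 0 20; -45 7 -105 0 0 0 20; -80 12 -105 0 0 0 20; -115 17 -105 0 0 0 20; -150 22 -105 0 0 0 20; -185 27 -105 0 0 0 20; -220 31 -105 0 0 0 20; -255 35 -105 0 0 0 20; -290 39 -105 0 0 0 20; -320 43 -105 0 0 0 20; -342 46 -100 0 0 0 20; -356 48 -80 0 0 0 20; -362 48 -55 0 0 0 20; -362 48 -30 0 0 0 20; -362 48 -15 0 0 0 20"

```text
time: 5.6
ee_pos: [0.5175, -0.1492, 0.066]
tcp_rot: [-179.8, -0.0, 90.0]
wrist_force: [1.0, 0.1, -4.6]
opening: 0.0436
grasp_force: 51.8
```

```bash
python3 - <<'E'
from h import *
o=bot.get_obs();print(o["time"],o["ee_pos"],o["tcp_rot"],o["wrist_force"],o["opening"])
c=grab("scene","s2")
cv2.imwrite("pics/s2b.png",cv2.resize(c["img"][60:330,100:460,::-1],(800,600),interpolation=cv2.INTER_CUBIC))
E
```

```text
5.6 [ 0.51745036 -0.14923752  0.06600885] [-1.79823544e+02 -4.20518054e-02  8.99516311e+01] [ 0.97465988  0.07223476 -4.62728658] 0.0435826631426266
```

View pics/s2b.png

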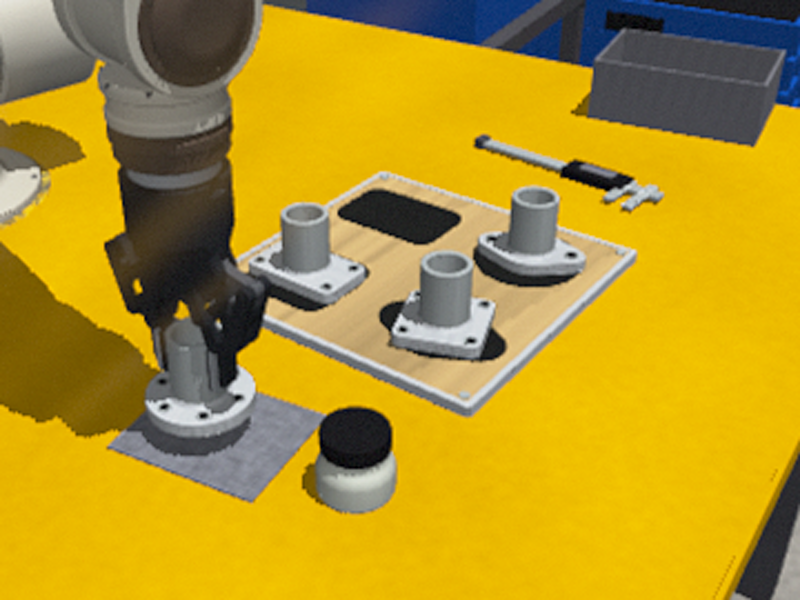

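The round casting is upright in the grip over the mat, clear of the jar at (355,460) in the crop. I'll lower it about 25 mm and check contact.

>>> carry_out:
  moves: "0 0 8 0 0 0 20; 0 0 15 0 0 0 20; 0 0 20 0 0 0 20; 0 0 23 0 0 0 20; 0 0 24.5 0 0 0 20; 0 0 25 0 0 0 20; 0 0 25 0 0 0 20; 0 0 25 0 0 0 20"

```text
time: 6.45
ee_pos: [0.5192, -0.1485, 0.0447]
tcp_rot: [179.9, 0.0, 90.0]
wrist_force: [-4.0, 1.3, 5.5]
opening: 0.0434
grasp_force: 52.8
```

>>> carry_out:
  moves: "0 0 0 0 0 0 50; 0 0 0 0 0 0 65; 0 0 0 0 0 0 85; 0 0 0 0 0 0 85; 0 0 0 0 0 0 85; 0 0 -10 0 0 0 85; 0 0 -35 0 0 0 85; 0 0 -75 0 0 0 85; 10 0 -120 0 0 0 85; 45 4 -160 0 0 0 85; 90 8 -190 0 0 0 85; 135 11 -210 0 0 0 85; 180 14 -216 0 0 0 85; 225 17 -216 0 0 0 85; 270 21 -216 0 0 0 85; 310 25 -216 0 0 0 85; 340 26 -216 0 0 0 85; 340 26 -216 0 0 0 85; 340 26 -216 0 0 0 85; 340 26 -216 0 0 0 85"

```text
time: 8.45
ee_pos: [0.5449, 0.1908, 0.2598]
tcp_rot: [180.0, 0.0, 90.0]
wrist_force: [1.4, -0.3, 0.1]
opening: 0.085
grasp_force: 0.0
```

```bash
cat >> h.py <<'E'
def pad(c,P,r=95):
    """free black pad near world P: min-area rect and hull-centre on z=.013"""
    g=cv2.cvtColor(c["img"],cv2.COLOR_RGB2GRAY);u=proj(c,[*P,.013])[0]
    m=(g<70).astype(np.uint8);n,l,st,ce=cv2.connectedComponentsWithStats(m)
    k=l[int(round(u[1])),int(round(u[0]))];M=(l==k).astype(np.uint8)
    ct=max(cv2.findContours(M,cv2.RETR_EXTERNAL,cv2.CHAIN_APPROX_NONE)[0],key=cv2.contourArea)[:,0]
    w=(ray(c,ct,.013)[:,:2]*1000).astype(np.float32);mo=cv2.moments(w)
    b=np.array([mo["m10"],mo["m01"]])/mo["m00"]
    return k,st[k].tolist(),b.round(1),cv2.minAreaRect(w),np.degrees(.5*np.arctan2(2*mo["mu11"],mo["mu20"]-mo["mu02"])),mo["m00"]
E
python3 - <<'E'
from h import *
o=bot.get_obs();print(o["time"],o["ee_pos"],o["tcp_rot"])
c=grab("wrist","w2")
cv2.imwrite("pics/w2b.png",cv2.resize(c["img"][:,:,::-1],(800,600),interpolation=cv2.INTER_CUBIC))
print(pad(c,(.474,.213)))
E
```

```text
8.45 [0.54492161 0.19077526 0.25979062] [1.79976850e+02 4.35194307e-03 8.99812121e+01]
(np.int32(1), [152, 112, 94, 65, 5437], array([473.4, 213.8]), ((473.36981201171875, 213.52731323242188), (77.24466705322266, 116.74339294433594), 85.84054565429688), np.float64(-3.4890883009789757), 8479.064052500064)
```

View pics/w2b.png

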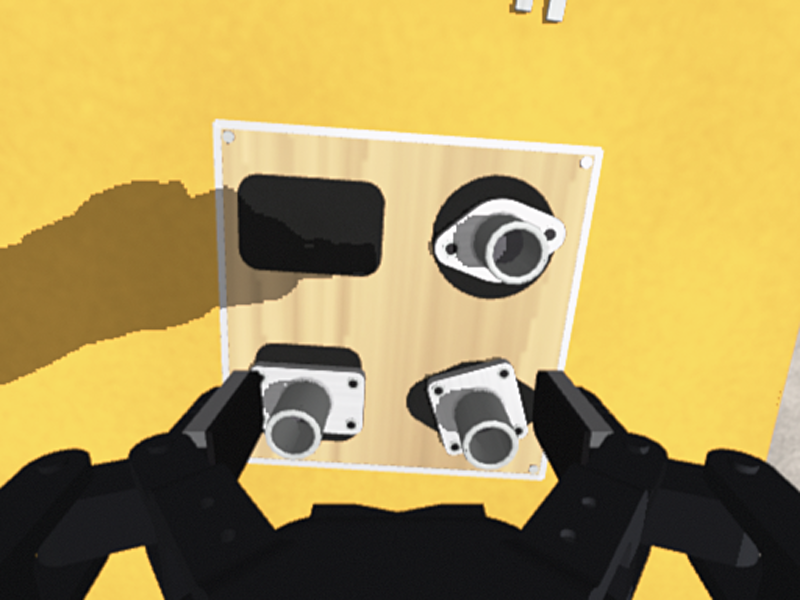

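The oblong pad is free and measures 117 × 77 mm at (473.4, 213.6), yaw about −3.8°, as expected. The oblong casting's hub is near (293,435). Now a closer look at it on the way.

>>> carry_out:
  moves: "-35 -40 20 0 0 0 85; -65 -75 45 0 0 0 85; -71 -80 60 0 0 0 85; -71 -80 60 0 0 0 85; -71 -80 60 0 0 0 85; -71 -80 60 0 0 0 85"

```text
time: 9.1
ee_pos: [0.4661, 0.1207, 0.2006]
tcp_rot: [179.9, -0.0, 90.0]
wrist_force: [0.4, -0.2, 0.6]
opening: 0.0849
grasp_force: 0.0
```

```bash
python3 - <<'E'
from h import *
o=bot.get_obs();print(o["time"],o["ee_pos"],o["tcp_rot"])
c=grab("wrist","w3")
cv2.imwrite("pics/w3b.png",cv2.resize(c["img"][:,:,::-1],(800,600),interpolation=cv2.INTER_CUBIC))
t=np.radians(-4.3);A=np.array([[np.cos(t),-np.sin(t)],[np.sin(t),np.cos(t)]])
P=np.array([[-40,20],[40,20],[40,-20],[-40,-20]])@A.T+[464.2,63.5]
p=proj(c,np.c_[P/1000,[.025]*4]);print((p*1.5625).round(0))
g=cv2.cvtColor(c["img"],cv2.COLOR_RGB2GRAY)
q=np.array([hole(g,x) for x in p]);print((q*1.5625).round(1),(ray(c,q,.025)*1000).round(1))
E
```

```text
9.1 [0.4660818  0.12069996 0.20062747] [ 1.79885249e+02 -3.45351670e-02  8.99884546e+01]
[[339. 321.]
 [454. 329.]
 [448. 381.]
 [337. 374.]]
[[339.5 321.7]
 [454.3 329.5]
 [448.5 382. ]
 [337.3 374.6]] [[426.   86.   25. ]
 [506.1  80.2  25. ]
 [503.2  40.   25. ]
 [423.   45.9  25. ]]
```

View pics/w3b.png

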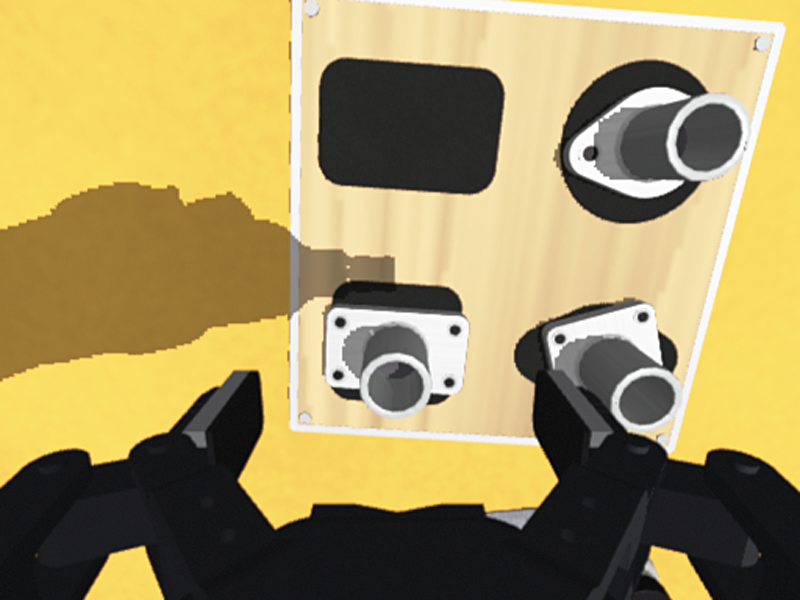

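>>> carry_out:
  moves: "-30 -1 40 0 0 0 85; -57.7 -1 75 0 0 0 85; -57.7 -1 105 0 0 0 85; -57.7 -1 130 0 0 0 85; -57.7 -1 142 0 0 0 85; -57.7 -1 147 0 0 0 85; -57.7 -1 147 0 0 0 85; -57.7 -1 147 0 0 0 60; -57.7 -1 147 0 0 0 40; -57.7 -1 147 0 0 0 20; -57.7 -1 147 0 0 0 20; -57.7 -1 147 0 0 0 20; -57.7 -1 147 0 0 0 20; -57.7 -1 147 0 0 0 20; -57.7 -1 147 0 0 0 20; -57.7 -1 147 0 0 0 20"

```text
time: 10.75
ee_pos: [0.4647, 0.0629, 0.0534]
tcp_rot: [179.9, -0.0, 90.0]
wrist_force: [-0.4, 1.6, 6.1]
opening: 0.0426
grasp_force: 51.0
```

>>> carry_out:
  moves: "0 0 -5 0 0 0 20; 0 0 -18 0 0 0 20; 0 0 -32 0 0 0 20; 8 0 -40 0 0 0 20; 28 2 -40 0 0 0 20; 53 4 -40 0 0 0 20; 78 6 -40 0 0 0 20; 103 7 -40 0 0 0 20; 128 8 -40 0 0 0 20; 144 8.7 -38 0 0 0 20; 150.6 8.7 -30 0 0 0 20; 150.6 8.7 -20 0 0 0 20; 150.6 8.7 -11 0 0 0 20; 150.6 8.7 -5 0 0 0 20; 150.6 8.7 -2 0 0 0 20; 150.6 8.7 0 0 0 0 20; 150.6 8.7 0.3 0 0 0 20; 150.6 8.7 0.3 0 0 0 20; 150.6 8.7 0.3 0 0 0 20"

```text
time: 12.65
ee_pos: [0.4727, 0.2127, 0.0534]
tcp_rot: [180.0, -0.0, 90.0]
wrist_force: [-6.8, -3.5, 8.6]
opening: 0.0425
grasp_force: 52.6
```

>>> carry_out:
  moves: "0 0 0 0 0 0 50; 0 0 0 0 0 0 65; 0 0 0 0 0 0 85; 0 0 0 0 0 0 85; 0 0 0 0 0 0 85; 0 0 -10 0 0 0 85; 0 0 -35 0 0 0 85; 0 0 -75 0 0 0 85; 0 0 -120 0 0 0 85; -24 14 -160 0 0 0 85; -48 27 -187 0 0 0 85; -48 27 -187 0 0 0 85; -48 27 -187 0 0 0 85; -48 27 -187 0 0 0 85; -48 27 -187 0 0 0 85"

```text
time: 14.15
ee_pos: [0.499, 0.1657, 0.2379]
tcp_rot: [-179.9, 0.0, 90.1]
wrist_force: [-0.7, 0.4, 0.2]
opening: 0.0851
grasp_force: 0.0
```

```bash
cat >> h.py <<'E'
def cast(c,P,yaw,offs):
    """bolt holes of a casting expected at P (mm), yaw; prints measured holes"""
    t=np.radians(yaw);A=np.array([[np.cos(t),-np.sin(t)],[np.sin(t),np.cos(t)]])
    g=cv2.cvtColor(c["img"],cv2.COLOR_RGB2GRAY)
    p=proj(c,np.c_[(np.array(offs)@A.T+P)/1000,[.025]*len(offs)])
    q=np.array([hole(g,x) for x in p]);w=(ray(c,q,.025)*1000)[:,:2]
    print((q*1.5625).round(0).tolist(),w.round(1).tolist());return w
RECT=[[-40,20],[40,20],[40,-20],[-40,-20]];SQ=[[-29.2,29.2],[29.2,29.2],[29.2,-29.2],[-29.2,-29.2]];OV=[[-39,0],[39,0]]
E
python3 - <<'E'
from h import *
o=bot.get_obs();print(o["time"],o["ee_pos"],o["tcp_rot"])
c=grab("wrist","w4")
cv2.imwrite("pics/w4b.png",cv2.resize(c["img"][:,:,::-1],(800,600),interpolation=cv2.INTER_CUBIC))
cast(c,(473.4,213.6),-4,RECT);cast(c,(616,54),16.1,SQ);cast(c,(627,203.4),8.7,OV)
print(pad(c,(.465,.063)))
E
```

```text
14.15 [0.49897975 0.16574149 0.23793176] [-1.79898433e+02  2.69561025e-02  9.00570299e+01]
[[307.0, 164.0], [419.0, 173.0], [414.0, 229.0], [306.0, 221.0]] [[433.9, 236.3], [514.0, 230.6], [511.0, 190.5], [431.0, 196.3]]
[[498.0, 375.0], [570.0, 356.0], [582.0, 419.0], [513.0, 436.0]] [[580.0, 73.4], [636.0, 89.7], [651.8, 33.4], [596.2, 17.5]]
[[520.0, 219.0], [625.0, 205.0]] [[588.6, 197.7], [664.1, 208.2]]
(np.int32(14), [193, 208, 72, 67, 4402], array([463.5,  64.6]), ((463.5740966796875, 64.67186737060547), (92.34099578857422, 91.74594116210938), 86.10006713867188), np.float64(-70.22960150205067), 8026.689350322471)
```

View pics/w4b.png

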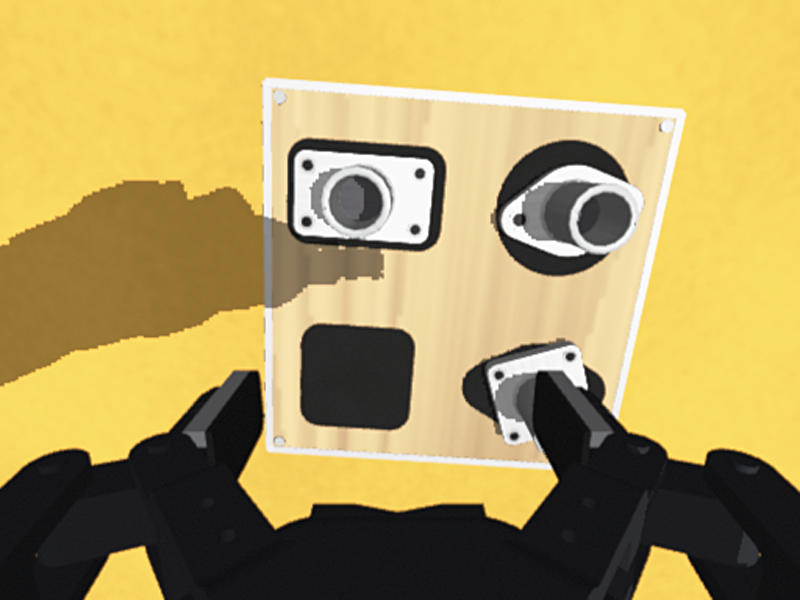

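The oblong casting sits centred within 1 mm, with an even border. The square pad is free at (463.5, 64.5), yaw −3.9°. The square casting is at (616.1, 53.6), yaw 16.1°, so it needs a −20° turn.

>>> carry_out:
  moves: "-30 30 20 0 0 0 85; -70 70 50 0 0 0 85; -105 105 80 0 0 0 85; -112 117 110 0 0 0 85; -112 117 140 0 0 0 85; -112 117 165 0 0 0 85; -112 117 180 0 0 0 85; -112 117 184.5 0 0 0 85; -112 117 184.5 0 0 0 85; -112 117 184.5 0 0 0 85; -112 117 184.5 0 0 0 60; -112 117 184.5 0 0 0 40; -112 117 184.5 0 0 0 20; -112 117 184.5 0 0 0 20; -112 117 184.5 0 0 0 20; -112 117 184.5 0 0 0 20; -112 117 184.5 0 0 0 20; -112 117 184.5 0 0 0 20; -112 117 184.5 0 0 0 20"

```text
time: 16.1
ee_pos: [0.6169, 0.0534, 0.0555]
tcp_rot: [179.9, -0.0, 90.0]
wrist_force: [-1.3, 0.2, 5.1]
opening: 0.0437
grasp_force: 50.9
```

>>> carry_out:
  moves: "0 0 -5 0 0 0 20; 0 0 -18 0 0 0 20; 0 0 -32 0 0 0 20; 1 -8 -40 0 0 1 20; 2 -28 -40 0 0 4 20; 4 -53 -40 0 0 8 20; 6 -78 -40 0 0 12 20; 8 -103 -40 0 0 16 20; 10 -128 -40 0 0 19 20; 10.9 -146 -38 0 0 20 20; 10.9 -153 -30 0 0 20 20; 10.9 -153 -20 0 0 20 20; 10.9 -153 -11 0 0 20 20; 10.9 -153 -5 0 0 20 20; 10.9 -153 -2 0 0 20 20; 10.9 -153 0 0 0 20 20; 10.9 -153 0.3 0 0 20 20; 10.9 -153 0.3 0 0 20 20; 10.9 -153 0.3 0 0 20 20"

```text
time: 18.0
ee_pos: [0.4637, 0.0641, 0.0554]
tcp_rot: [-180.0, 0.0, 70.0]
wrist_force: [-9.0, -1.6, 11.8]
opening: 0.0436
grasp_force: 53.3
```

>>> carry_out:
  moves: "0 0 0 0 0 0 50; 0 0 0 0 0 0 65; 0 0 0 0 0 0 85; 0 0 0 0 0 0 85; 0 0 0 0 0 0 85; 0 0 -10 0 0 0 85; 0 0 -35 0 0 0 85; 0 0 -75 0 0 0 85; 20 7 -115 0 0 -3 85; 55 20 -150 0 0 -8 85; 95 33 -180 0 0 -14 85; 122.6 42 -195 0 0 -20 85; 122.6 42 -195 0 0 -20 85; 122.6 42 -195 0 0 -20 85; 122.6 42 -195 0 0 -20 85; 122.6 42 -195 0 0 -20 85"

```text
time: 19.6
ee_pos: [0.5444, 0.1643, 0.249]
tcp_rot: [-180.0, 0.0, 89.9]
wrist_force: [0.6, 0.7, 1.0]
opening: 0.0851
grasp_force: 0.0
```

```bash
python3 - <<'E'
from h import *
o=bot.get_obs();print(o["time"],o["ee_pos"],o["tcp_rot"])
c=grab("wrist","w5")
cv2.imwrite("pics/w5b.png",cv2.resize(c["img"][:,:,::-1],(800,600),interpolation=cv2.INTER_CUBIC))
cast(c,(473.4,213.6),-4,RECT);cast(c,(463.5,64.5),-3.9,SQ);cast(c,(627,203.4),8.7,OV)
print(pad(c,(.613,.054)))
E
```

```text
19.6 [0.54440891 0.16427479 0.24901367] [-1.79966706e+02  1.46127617e-02  8.99290498e+01]
[[247.0, 163.0], [356.0, 171.0], [354.0, 225.0], [249.0, 218.0]] [[433.7, 236.3], [513.7, 230.6], [510.9, 190.5], [431.3, 196.1]]
[[267.0, 343.0], [338.0, 347.0], [336.0, 411.0], [267.0, 406.0]] [[436.9, 95.2], [495.1, 91.3], [491.2, 33.2], [433.0, 37.1]]
[[456.0, 216.0], [560.0, 199.0]] [[588.5, 197.7], [666.0, 209.7]]
(np.int32(12), [0, 204, 512, 180, 45557], array([547.8, -89.6]), ((544.8184814453125, -36.59767150878906), (805.6281127929688, 296.8782043457031), 0.008066908456385136), np.float64(0.4965683951954642), 117319.96597498242)
```

View pics/w5b.png

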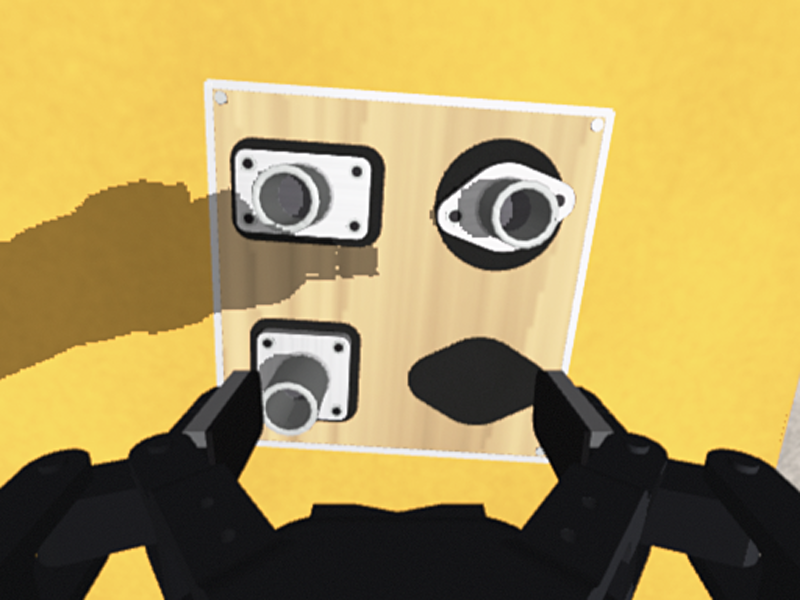

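The square casting is placed within 1 mm and the oval pad is free, with its centre near (475,381), but a finger covers its right tip. I'll shift the view for a clean measurement.

>>> carry_out:
  moves: "10 30 0 0 0 0 85; 20 58 0 0 0 0 85; 20 65 0 0 0 0 85; 20 65 0 0 0 0 85; 20 65 0 0 0 0 85; 20 65 0 0 0 0 85"

```text
time: 20.25
ee_pos: [0.6093, 0.1847, 0.2498]
tcp_rot: [180.0, -0.0, 90.0]
wrist_force: [-0.7, 0.4, 0.4]
opening: 0.085
grasp_force: 0.0
```

```bash
python3 - <<'E'
from h import *
o=bot.get_obs();print(o["time"],o["ee_pos"],o["tcp_rot"])
c=grab("wrist","w6")
w=cast(c,(627.2,203.7),8.8,OV);print(w.mean(0),np.degrees(np.arctan2(*(w[1]-w[0])[::-1])))
print(pad(c,(.613,.054)))
E
```

```text
20.25 [0.60928666 0.18469777 0.2497845 ] [ 1.79979816e+02 -6.31495490e-03  8.99918892e+01]
[[370.0, 243.0], [470.0, 228.0]] [[588.4, 197.6], [664.8, 209.3]]
[626.61889187 203.42337206] 8.726830511340996
(np.int32(16), [214, 231, 87, 53, 3313], array([612.9,  54.3]), ((613.0479736328125, 54.351341247558594), (82.27873229980469, 109.94978332519531), 56.833274841308594), np.float64(-3.6492692056442424), 6754.863526949484)
```

>>> carry_out:
  moves: "10 9 35 0 0 0 85; 18.8 17.7 80 0 0 0 85; 18.8 17.7 120 0 0 0 85; 18.8 17.7 155 0 0 0 85; 18.8 17.7 180 0 0 0 85; 18.8 17.7 192 0 0 0 85; 18.8 17.7 196 0 0 0 85; 18.8 17.7 196 0 0 0 85; 18.8 17.7 196 0 0 0 60; 18.8 17.7 196 0 0 0 40; 18.8 17.7 196 0 0 0 20; 18.8 17.7 196 0 0 0 20; 18.8 17.7 196 0 0 0 20; 18.8 17.7 196 0 0 0 20; 18.8 17.7 196 0 0 0 20; 18.8 17.7 196 0 0 0 20; 18.8 17.7 196 0 0 0 20"

```text
time: 22.0
ee_pos: [0.6281, 0.2041, 0.0546]
tcp_rot: [179.9, -0.0, 90.0]
wrist_force: [-1.8, -0.6, 6.0]
opening: 0.0433
grasp_force: 51.2
```

>>> carry_out:
  moves: "0 0 -5 0 0 0 20; 0 0 -18 0 0 0 20; 0 0 -32 0 0 0 20; -8 -1 -40 0 0 1 20; -28 -3 -40 0 0 3 20; -53 -5 -40 0 0 6 20; -78 -7 -40 0 0 9 20; -103 -10 -40 0 0 11 20; -128 -13 -40 0 0 12.6 20; -143 -14 -38 0 0 12.6 20; -149.2 -14 -30 0 0 12.6 20; -149.2 -14 -20 0 0 12.6 20; -149.2 -14 -11 0 0 12.6 20; -149.2 -14 -5 0 0 12.6 20; -149.2 -14 -2 0 0 12.6 20; -149.2 -14 0 0 0 12.6 20; -149.2 -14 0.3 0 0 12.6 20; -149.2 -14 0.3 0 0 12.6 20; -149.2 -14 0.3 0 0 12.6 20"

```text
time: 23.9
ee_pos: [0.6135, 0.0555, 0.0546]
tcp_rot: [180.0, -0.0, 77.5]
wrist_force: [-8.7, -0.1, 9.0]
opening: 0.043
grasp_force: 52.6
```

>>> carry_out:
  moves: "0 0 0 0 0 0 50; 0 0 0 0 0 0 65; 0 0 0 0 0 0 85; 0 0 0 0 0 0 85; 0 0 0 0 0 0 85; 0 0 -10 0 0 0 85; 0 0 -35 0 0 0 85; 0 0 -75 0 0 0 85; 20 -4 -115 0 0 -2 85; 60 -13 -150 0 0 -6 85; 100 -22 -180 0 0 -10 85; 136.7 -30 -195 0 0 -12.6 85; 136.7 -30 -195 0 0 -12.6 85; 136.7 -30 -195 0 0 -12.6 85; 136.7 -30 -195 0 0 -12.6 85; 136.7 -30 -195 0 0 -12.6 85"

```text
time: 25.5
ee_pos: [0.6142, 0.1934, 0.2473]
tcp_rot: [-179.9, 0.0, 89.9]
wrist_force: [-0.2, 0.1, 0.4]
opening: 0.0846
grasp_force: 0.0
```

```bash
python3 - <<'E'
from h import *
o=bot.get_obs();print(o["time"],o["ee_pos"],o["tcp_rot"])
c=grab("wrist","w7")
cv2.imwrite("pics/w7b.png",cv2.resize(c["img"][:,:,::-1],(800,600),interpolation=cv2.INTER_CUBIC))
w=cast(c,(613,54.3),-3.8,OV);print(w.mean(0),np.degrees(np.arctan2(*(w[1]-w[0])[::-1])))
print(pad(c,(.623,.204)))
E
```

```text
25.5 [0.61416333 0.19344362 0.2473471 ] [-1.79941568e+02  2.80930493e-02  8.99201282e+01]
[[352.0, 417.0], [443.0, 423.0]] [[575.0, 57.1], [652.7, 51.1]]
[613.84219765  54.07705591] -4.378796181258369
(np.int32(2), [222, 115, 81, 80, 5115], array([623.2, 203.7]), ((623.2354736328125, 204.00485229492188), (98.25826263427734, 99.64012145996094), 89.9395523071289), np.float64(10.68445078639077), 7708.16058401484)
```

View pics/w7b.png

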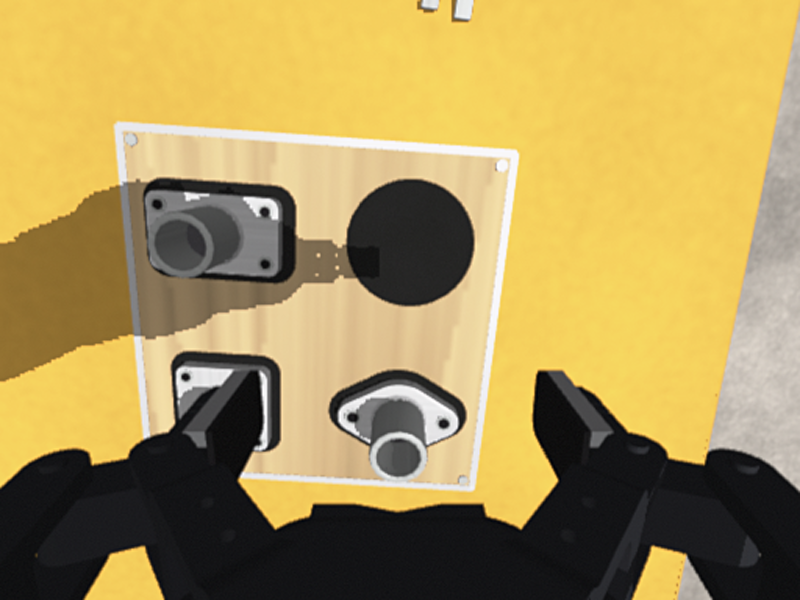

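The oval casting is centred with an even border, and the round pad is free at (623.2, 203.8). Now I'll fetch the round casting from the mat.

>>> carry_out:
  moves: "-25 -7 0 0 0 0 85; -65 -18 0 0 0 0 85; -110 -31 0 0 0 0 85; -155 -43 0 0 0 0 85; -200 -56 10 0 0 0 85; -245 -68 30 0 0 0 85; -285 -80 55 0 0 0 85; -320 -90 85 0 0 0 85; -342 -95 115 0 0 0 85; -342 -95 145 0 0 0 85; -342 -95 170 0 0 0 85; -342 -95 190 0 0 0 85; -342 -95 200 0 0 0 85; -342 -95 203 0 0 0 85; -342 -95 203 0 0 0 85; -342 -95 203 0 0 0 85"

```text
time: 27.15
ee_pos: [0.5199, -0.1476, 0.046]
tcp_rot: [179.9, 0.0, 90.0]
wrist_force: [-0.4, 0.4, 0.8]
opening: 0.0852
grasp_force: 0.0
```

>>> carry_out:
  moves: "0 0 0 0 0 0 60; 0 0 0 0 0 0 40; 0 0 0 0 0 0 20; 0 0 0 0 0 0 20; 0 0 0 0 0 0 20; 0 0 0 0 0 0 20; 0 0 0 0 0 0 20; 0 0 0 0 0 0 20; 0 0 0 0 0 0 20"

```text
time: 28.05
ee_pos: [0.5195, -0.1474, 0.0456]
tcp_rot: [180.0, 0.0, 90.0]
wrist_force: [-1.3, -0.8, 5.1]
opening: 0.0434
grasp_force: 51.0
```

>>> carry_out:
  moves: "0 0 -5 0 0 0 20; 0 0 -20 0 0 0 20; 0 0 -45 0 0 0 20; 0 0 -75 0 0 0 20; 5 1 -98 0 0 0 20; 20 5 -110 0 0 0 20; 45 12 -110 0 0 0 20; 78 22 -110 0 0 0 20; 113 33 -110 0 0 0 20; 148 44 -110 0 0 0 20; 183 55 -110 0 0 0 20; 218 66 -110 0 0 0 20; 253 77 -110 0 0 0 20; 286 87 -110 0 0 0 20; 315 95 -110 0 0 0 20; 338 100 -105 0 0 0 20; 350 103.7 -85 0 0 0 20; 352 103.7 -60 0 0 0 20; 352 103.7 -40 0 0 0 20; 352 103.7 -30 0 0 0 20"

```text
time: 30.05
ee_pos: [0.6215, 0.2054, 0.0721]
tcp_rot: [-179.8, 0.1, 90.1]
wrist_force: [0.1, 0.5, -4.8]
opening: 0.0434
grasp_force: 51.9
```

>>> carry_out:
  moves: "0 0 7 0 0 0 20; 0 0 12 0 0 0 20; 0 0 16 0 0 0 20; 0 0 18.5 0 0 0 20; 0 0 19.7 0 0 0 20; 0 0 20.3 0 0 0 20; 0 0 20.3 0 0 0 20; 0 0 20.3 0 0 0 20; 0 0 20.3 0 0 0 20"

```text
time: 30.95
ee_pos: [0.6233, 0.2046, 0.0557]
tcp_rot: [179.9, -0.0, 90.0]
wrist_force: [-2.7, -1.2, 5.9]
opening: 0.0436
grasp_force: 52.7
```

Contact confirmed by the force change. I'll release, retreat and check all four plus the jar.

>>> carry_out:
  moves: "0 0 0 0 0 0 50; 0 0 0 0 0 0 65; 0 0 0 0 0 0 85; 0 0 0 0 0 0 85; 0 0 0 0 0 0 85; 0 0 -10 0 0 0 85; 0 0 -35 0 0 0 85; 0 0 -75 0 0 0 85; 0 -20 -115 0 0 0 85; 0 -50 -150 0 0 0 85; 5 -70 -185 0 0 0 85; 10 -78 -205 0 0 0 85; 10 -78 -205 0 0 0 85; 10 -78 -205 0 0 0 85; 10 -78 -205 0 0 0 85; 10 -78 -205 0 0 0 85"

```text
time: 32.55
ee_pos: [0.545, 0.2143, 0.2581]
tcp_rot: [-179.9, 0.1, 90.0]
wrist_force: [-0.2, 0.1, -0.3]
opening: 0.0855
grasp_force: 0.0
```

```bash
python3 - <<'E'
from h import *
o=bot.get_obs();print(o["time"],o["ee_pos"],o["tcp_rot"])
c=grab("wrist","w8");s=grab("scene","s8")
cv2.imwrite("pics/w8b.png",cv2.resize(c["img"][:,:,::-1],(800,600),interpolation=cv2.INTER_CUBIC))
cv2.imwrite("pics/s8b.png",s["img"][:,:,::-1])
# round flange: fit the bright outline around the round pad
hsv=cv2.cvtColor(c["img"],cv2.COLOR_RGB2HSV);u=proj(c,[.6232,.2038,.025])[0]
m=((hsv[...,1]<40)&(hsv[...,2]>90)).astype(np.uint8);yy,xx=np.indices(m.shape);m[np.hypot(xx-u[0],yy-u[1])>42]=0
ct=max(cv2.findContours(m,0,1)[0],key=cv2.contourArea);w=(ray(c,cv2.convexHull(ct)[:,0],.025)[:,:2]*1000).astype(np.float32)
print(cv2.minEnclosingCircle(w),w.min(0),w.max(0))
E
```

```text
32.55 [0.54499256 0.21429759 0.25813019] [-1.79880426e+02  5.07678234e-02  8.99893664e+01]
((623.5321655273438, 202.8668975830078), 43.66741943359375) [581.3823  162.56949] [664.7446  245.66696]
```

View pics/w8b.png

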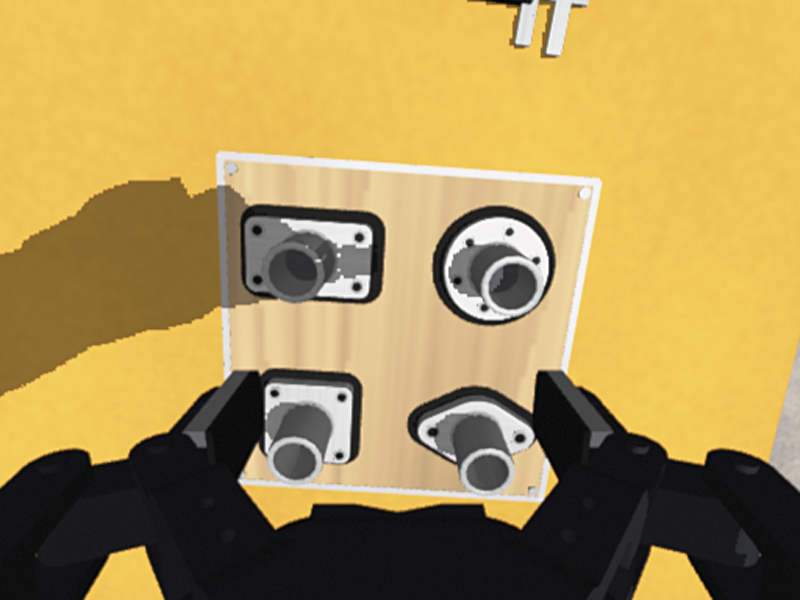

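View pics/s8b.png

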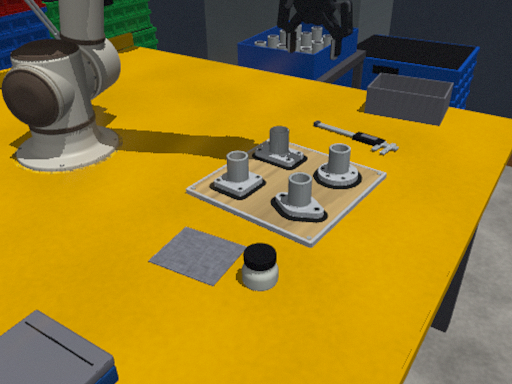

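All four castings stand upright with even black borders. The round one is within 1 mm of its pad centre, the jar is unmoved at (260,268), and the mat is empty.

```bash
python3 -c "
from workcell import bot
print(bot.job_done())"
```

```text
the job is handed in; nothing more can be done
None
```

The job is handed in: all four castings stand upright on their matching pads, each measured within about 1 mm of centre and 1° of the pad's angle, and the jar was not moved (about 33 s of the 131 s used).

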